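# Pack the microscope accessories into the insert tray

### The job

Pack the four microscope accessories into the grey inserts of the tray, each standing upright in the insert made for it: the spare objective in the small round pocket, the black screw can in the large round pocket, the small oil bottle with the black cap in the square pocket, and the black dust cap lying flat between the four pins. Leave the small culture dish and the bigger bottle with the orange cap where they stand.

Things in the scene. Friction and masses are not known exactly. Their poses are not given: they have to be found in the camera images.
- objective_mid (a point): Spare microscope objective: light grey, 25 mm in diameter at the widest (its lower part), 44 mm tall, narrowing to the top, standing on the bench, loose. Point: its centre, 22 mm above its underside. z up its axis.
- can_mid (a point): Black cylindrical screw can, 37 mm in diameter, 45 mm tall, standing on the bench, loose. Fixed obstacle beside the six loose things: a joystick column 194 mm tall at x 0.56 to 0.67, y 0 to 0.08; pass round or above it. Point: its centre, 22.5 mm above its underside. z up its axis.
- cap_mid (a point): Black eyepiece dust cap: flat round cup, 44 mm in diameter, 12 mm high, lying open side up on the bench, loose. Point: its centre, 6 mm above its underside. z up its axis.
- bottle_mid (a point): Small clear bottle with a yellow label and a black cap, 84 mm tall; cylindrical body 38 mm in diameter up to 45 mm above its underside, narrower shoulder and cap above; standing on the bench, loose. Point: on its axis, 42 mm above its underside. z up its axis.
- dish_mid (a point): Small cream-coloured round culture dish, 39 mm in diameter, 9 mm high, loose; it resembles the dust cap but does not belong in the tray: leave it. Point: its centre, 4.5 mm above the bench.
- big_bottle_mid (a point): Bigger clear bottle with a white label and an orange cap, 48 mm in diameter, 107 mm tall, loose; it resembles the oil bottle but does not belong in the tray: leave it. Left of the loose things stands the tall microscope (x over 0.41, y over 0.25): keep clear of it. Point: on its axis, 53.5 mm above the bench.
- insert_objective: Insert for the spare objective: a block with the smallest round pocket, 42 mm in diameter. 64 x 64 mm, fixed, one of four grey inserts edge to edge in a row, in varying order, in an aluminium tray (264 x 72 mm, rim 8 mm high). Origin: centre of its underside, 3 mm above the bench; x across the row, y along it. Pocket 6 mm deep: floor 4 mm, top face 10 mm above the origin; hold the thing high enough that the fingers stay above that face.
- insert_can: Insert for the black screw can: a block with the large round pocket, 54 mm in diameter. 64 x 64 mm, fixed, one of four grey inserts edge to edge in a row, in varying order, in an aluminium tray (264 x 72 mm, rim 8 mm high). Origin: centre of its underside, 3 mm above the bench; x across the row, y along it. Pocket 6 mm deep: floor 4 mm, top face 10 mm above the origin; hold the thing high enough that the fingers stay above that face.
- insert_bottle: Insert for the small bottle: a block with the square pocket, 54 x 54 mm. 64 x 64 mm, fixed, one of four grey inserts edge to edge in a row, in varying order, in an aluminium tray (264 x 72 mm, rim 8 mm high). Origin: centre of its underside, 3 mm above the bench; x across the row, y along it. Pocket 6 mm deep: floor 4 mm, top face 10 mm above the origin; hold the thing high enough that the fingers stay above that face.
- insert_cap: Dust cap's insert: thin pad, top 4 mm above the origin, with four upright pins (6 mm thick, 8 mm tall) 25 mm either way from the centre in x and y; the cap lies between them, fingers fit between them along x or y. 64 x 64 mm, fixed, one of four grey inserts edge to edge in a row, in varying order, in an aluminium tray (264 x 72 mm, rim 8 mm high). Origin: centre of its underside, 3 mm above the bench; x across the row, y along it.
There are look-alikes about, which are no part of the job. What is shaped like the part that bears dish_mid but red is not meant.

How it is judged:
By the outcome, as a careful person would: the job done as asked, in the order asked, and still so for the second after the job is handed in, with the robot touching nothing.
It also fails if it takes over 120 s, if anything falls off the work surface, if the arm or the gripper's body presses on something with over 40 N, if the wrist force passes 120 N, or if a joint passes its speed limit or range.

### The arm

A 6-joint arm with a two-finger parallel gripper is mounted at the origin on a cart in front of the work surface, level with it; the furniture and walls round the work are solid. World frame = base frame: x ahead of the robot, y to its left, z up, the work surface at z = 0. Lengths are in mm, angles in rad, forces in N, time in s.
With the tool pointing down it reaches from about 275 to 750 mm from the base axis. Payload 10.2 kg.
Tool frame: the origin (TCP) lies on the front face of the gripper's body, between the roots of the fingers; the fingertips stand 73 mm ahead of it and the grasp point (between the pads) lies 54 mm ahead of it; z points along the fingers, y is the line along which they close (so a half turn about z gives the same grasp; the last joint's range is limited). The gripper opens to 85 mm and grips with 20 to 120 N. Pads are 22 mm wide; open, the fingers measure 114 mm over their backs; the gripper's body (76 mm by 85 mm) begins 54 mm behind the grasp point. The pads swing forward as they close: fully open they stand 13 mm farther back than shut.
Start: joints at [1.008, 0.313, 1.498, -0, 1.331, -0.223], TCP at [174.995, 494.983, 303.894] pointing down, gripper open.
Joint ranges: [-2.94, 2.94], [-0.97, 2.17], [0.19, 2.56], [-1.23, 4.37], [0.02, 3.11], [-2.88, 2.88]. Speed limits (rad/s): [2.39, 2.39, 3.01, 3.14, 3.14, 3.14].

### API

Orientations are given as a unit quaternion [w, x, y, z].
In Python, from rig import * gives the robot as it stands.
- The arm moves only by the tool step_arm, never from a script. Its argument "plan" is a list of rows, each an object with "offset": the shift along the tool's x, y, z in cm, a list of three; "rot": the turn, a rotation vector about the tool's x, y, z in degrees, a list of three; "gripper": the finger opening in cm, from 0 to 8.54. In form: [{"offset": [x, y, z], "rot": [wx, wy, wz], "gripper": gripper}, ...]. A call has 1 to 12 rows; each row is the pose to reach, as a shift and turn from the pose commanded when the call began, along the tool's axes at that moment; what a row does not reach only later rows make up. A row lasts 1/10 s, in which the tool goes at most 50 mm and 8.59 degrees, less where a joint would pass 70% of its speed; a pose out of reach is approached as far as the arm can. A call with a gripper value outside its range is refused whole. The fingers move at their own pace and stop on an object; "squeeze" is the grip in N (left out, the last holds). Time passes only in rows, so rows that repeat a pose let the fingers close. It gives the time, the measured TCP pose, the force, the opening and the grip force at its end, in the units of the state.
- sense(): the state, without advancing time (a new reading comes with each control period).
- capture(name): name is "scene" or "top" or "wrist"; returns a dict with "color" (420x560x3 uint8, red, green, blue), "depth" (420x560 float32, mm along the optical axis (not along the pixel's ray), 0 where there is no reading), "vertical_fov" (degrees; the focal length in pixels is half the picture's height over the tangent of half this angle, whatever the lens; pixels are square), "cx", "cy" (the principal point, pixels), "k1" (the pictures are not rectified: a ray, as slopes to the right and down, at radius r is drawn at 1 + k1 r^2 times it, then the intrinsics apply), "rvec" (rotation vector, rad) and "tvec" (3), from world to camera coordinates, as OpenCV has them; the wrist camera has in their place "mount" (4x4, takes a point from camera to tool coordinates, whose origin is the TCP and whose axes are the flange's). Camera axes: x right, y down, z forward; pixel columns grow to the right and rows downward; lengths in mm; the calibration is good to about 2 mm. A picture is of the moment at which its call begins: read the wrist's pose just before it.
- finish_job(): hands the job in; it is judged then, once.
The state is a dict: "time_s": time; "joints": joint angles; "dq": joint speeds; "tau": joint torques, N m; "eef_pos": TCP position; "ee_rot": TCP orientation; "force": force on the tool from outside, world axes, zero at the start; "wrist_torque": the same for the moment, N m; "grip_width": opening from 0.0 (shut) to 1.0 (fully open); "grip_force": force on a finger pad.
Only numpy, scipy, OpenCV 4.12 (cv2) and the standard library are available. Lean on these libraries where they do the work, as an engineer would, in place of code of your own. Each camera call takes 0.05 s, during which the arm holds its last target. There are 200 camera calls.

## Working session

There is one attempt and no reset: what is moved stays moved. The work goes in short steps, Python scripts to look and compute and a tool call to move; the robot and the scene stay as the last step left them, time stands still between calls to the robot, and variables do not carry over. Pictures are saved under pics/ and viewed, at most 14 in all, crops included, and the job is handed in when it is done.

Besides the shell and the picture viewer there is one more tool, called after "Call:" as name([rows], argument=value, ...), one row to a line, values as JSON. step_arm: Moves the arm, as the interface text tells. Its arguments: {"type":"object","properties":{"plan":{"type":"array"},"squeeze":{"type":"number"}},"required":["plan"]}

```bash
ls; mkdir -p pics; cat > h.py <<'E'
from rig import *
import numpy as np, cv2
from scipy.spatial.transform import Rotation as R
def load(n):
    d=np.load(f'{n}.npz',allow_pickle=True); return d['d'].item()
def shot(n,fn):
    s=sense(); c=capture(n); c['s']=s
    if n=='wrist':
        T=np.eye(4); q=s['ee_rot']; T[:3,:3]=R.from_quat([q[1],q[2],q[3],q[0]]).as_matrix(); T[:3,3]=s['eef_pos']
        c['T']=T@np.array(c['mount'])
    else:
        M=np.eye(4); M[:3,:3]=cv2.Rodrigues(np.array(c['rvec'],float))[0]; M[:3,3]=np.ravel(c['tvec']); c['T']=np.linalg.inv(M)
    np.savez(fn,d=c); cv2.imwrite(f'pics/{fn}.png',c['color'][:,:,::-1]); return c
def K(c):
    f=c['color'].shape[0]/2/np.tan(np.radians(c['vertical_fov'])/2); return np.array([[f,0,c['cx']],[0,f,c['cy']],[0,0,1.]]),np.array([c['k1'],0,0,0,0.])
def rays(c,uv):
    k,D=K(c); p=cv2.undistortPointsIter(np.array(uv,float).reshape(-1,1,2),k,D,None,None,(3,50,1e-9))[:,0]
    return np.c_[p,np.ones(len(p))]
def pz(c,uv,z):  # intersect with plane z
    r=rays(c,uv)@c['T'][:3,:3].T; o=c['T'][:3,3]; return o+r*((z-o[2])/r[:,2])[:,None]
def cloud(c):
    h,w=c['depth'].shape; vv,uu=np.mgrid[:h,:w]; r=rays(c,np.c_[uu.ravel(),vv.ravel()])
    P=(r*c['depth'].ravel()[:,None])@c['T'][:3,:3].T+c['T'][:3,3]; P[c['depth'].ravel()==0]=np.nan
    return P.reshape(h,w,3)
def proj(c,P):
    k,D=K(c); M=np.linalg.inv(c['T']); return cv2.projectPoints(np.array(P,float).reshape(-1,3),cv2.Rodrigues(M[:3,:3])[0],M[:3,3],k,D)[0][:,0]
E
python3 - <<'E'
from h import *
for n in ['scene','top','wrist']:
    c=shot(n,n+'0'); print(n,np.round(c['T'],3).tolist(),c['vertical_fov'],c['k1'])
print(sense())
E
```

```text
pics
scene [[0.444, -0.401, 0.801, -261.597], [-0.896, -0.194, 0.4, -481.959], [-0.005, -0.895, -0.445, 545.681], [0.0, 0.0, 0.0, 1.0]] 45.12471661958291 -0.05318360534913569
top [[0.027, -0.974, 0.223, 375.073], [-1.0, -0.027, 0.004, -62.136], [0.002, -0.223, -0.975, 1012.001], [0.0, 0.0, 0.0, 1.0]] 55.26749951342636 -0.00897190764760607
wrist [[0.334, 0.892, 0.306, 95.502], [0.943, -0.316, -0.108, 522.72], [0.0, 0.325, -0.946, 374.04], [0.0, 0.0, 0.0, 1.0]] 65.88244103277637 -0.0660489145735962
{'time_s': 0.15, 'joints': array([ 1.00759391e+00,  3.13334817e-01,  1.49822753e+00, -1.37290491e-05,
        1.33099485e+00, -2.23386339e-01]), 'dq': array([-0.00113449, -0.0003881 , -0.00278299,  0.00066539, -0.00193277,
       -0.000101  ]), 'tau': array([ 1.75076162e-03, -4.12371182e+01, -2.59797728e+01, -1.69485643e-04,
        3.21912230e-03, -2.43274695e-05]), 'eef_pos': array([174.93545002, 494.87880627, 303.47286746]), 'ee_rot': array([-1.78663726e-04,  1.69090084e-01,  9.85600482e-01, -4.48004695e-04]), 'force': array([-1.09561847, -0.95066287,  0.96010532]), 'wrist_torque': array([0.01383255, 0.03723503, 0.02974223]), 'grip_force': 0.0, 'grip_width': 0.9992086955614011}
```

View pics/top0.png

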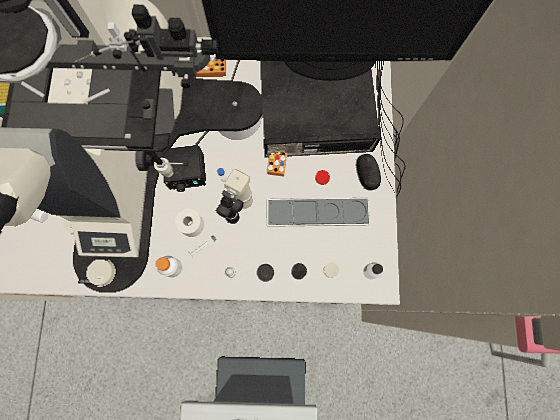

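View pics/scene0.png

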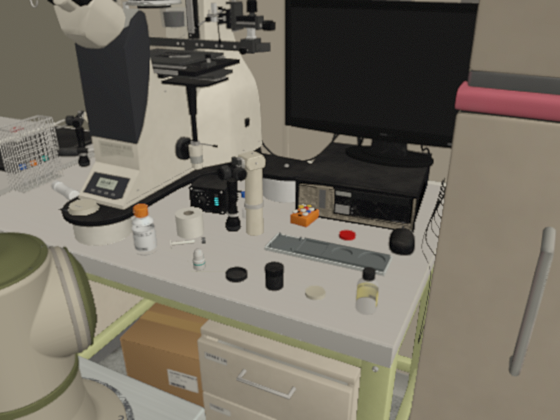

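Top view: the big orange-capped bottle (167,265), objective (230,272), dust cap (265,272), can (299,270), cream dish (331,270) and oil bottle (373,270) stand in a row. The tray spans x 267–368, y 198–226, and a red look-alike disc lies at (322,177). The confusable pairs are:
- **Cap:** (265,272) against the can (299,270), dish and red disc. The scene view at (236,274) shows the cap is the flat one, and at (274,276) the tall can.
- **Oil bottle:** (373,270) against the orange-capped bottle (167,265).

Next is a close crop plus depth measurements.

```bash
python3 - <<'E'
from h import *
t=load('top0'); s=load('scene0')
a=t['color'][192:232,260:380]; b=t['color'][250:290,150:390]; 
a=cv2.resize(a,None,fx=6,fy=6,interpolation=cv2.INTER_CUBIC); b=cv2.resize(b,(720,120),interpolation=cv2.INTER_CUBIC)
cc=cv2.resize(s['color'][225:325,180:400],(720,327),interpolation=cv2.INTER_CUBIC) 
cv2.imwrite('pics/crop1.png',np.vstack([a[:,:720],b,cc[:235]])[:,:,::-1])
P=cloud(t); Q=cloud(s)
for n,u in dict(obj=(230,272),cap=(265,272),can=(299,270),dish=(331,270),bot=(373,270),big=(167,265)).items():
    w=P[u[1]-16:u[1]+17,u[0]-14:u[0]+15].reshape(-1,3); w=w[np.isfinite(w[:,2])]
    z0=np.percentile(w[:,2],20); m=w[w[:,2]>z0+4]
    zt=np.percentile(m[:,2],97); tp=m[m[:,2]>zt-4]
    print(n,'bench',round(z0,1),'top z',round(zt,1),'topcentre',np.round((tp.max(0)+tp.min(0))/2,1),np.round(np.ptp(tp,axis=0),1),'all',np.round((m.max(0)+m.min(0))/2,1),np.round(np.ptp(m,axis=0),1))
    # same from scene within 45mm
    c=(tp.max(0)+tp.min(0))/2
    q=Q.reshape(-1,3); q=q[np.isfinite(q[:,2])&(np.hypot(q[:,0]-c[0],q[:,1]-c[1])<35)&(q[:,2]>4)]
    zt=np.percentile(q[:,2],98); tp=q[q[:,2]>zt-4]
    print('   scene top z',round(zt,1),np.round((tp.max(0)+tp.min(0))/2,1),np.round(np.ptp(tp,axis=0),1))
E
```

```text
obj bench -0.4 top z 44.5 topcentre [456.5  58.6  44.2] [14.4 12.1  7.3] all [457.5  60.2  25.7] [80.  71.6 44.2]
   scene top z 43.6 [452.7  59.9  42.7] [14.6 15.4  6.2]
cap bench 0.0 top z 14.9 topcentre [458.  -27.1  14.1] [42.2 42.1  6.2] all [459.7 -27.8  10.6] [79.6 71.  13.1]
   scene top z 13.6 [457.  -27.3  12.1] [45. 45.  5.]
can bench -0.2 top z 48.8 topcentre [ 462.1 -109.4   47.3] [36.1 36.1  5. ] all [ 467.1 -112.9   26.8] [80.2 69.8 46. ]
   scene top z 47.0 [ 460.6 -109.6   45.4] [37.7 36.3  4.5]
dish bench 0.0 top z 12.8 topcentre [ 469.8 -191.8   11.2] [37.6 35.1  4.9] all [ 470.1 -192.8    8.8] [79.4 70.4  9.6]
   scene top z 10.8 [ 469.7 -191.2    9.7] [40.4 40.2  5.7]
bot bench 0.1 top z 84.8 topcentre [ 468.3 -289.9   84. ] [21.  21.2  6.1] all [ 472.  -296.9   45.5] [79.1 69.7 83. ]
   scene top z 83.0 [ 467.1 -290.2   81.7] [24.3 20.9  5.3]
big bench 0.4 top z 108.1 topcentre [464.9 203.5 106.9] [27.1 28.2  5.7] all [470.6 216.5  57.1] [ 79.7  74.5 105.4]
   scene top z 106.5 [461.1 204.4 105.5] [27.5 28.1  5.4]
```

View pics/crop1.png

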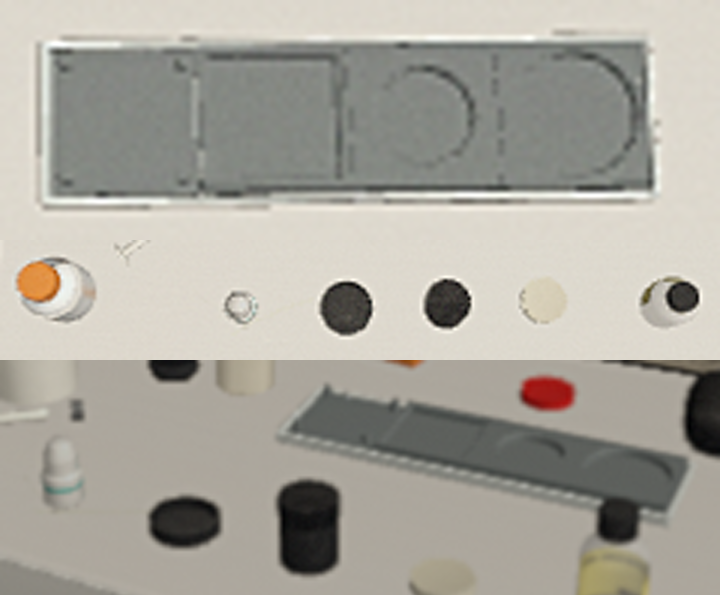

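The crop confirms the choices: objective (240,305), flat cap (346,305), can (447,303), dish (542,300), oil bottle (680,300). From left to right the inserts are pins (cap), square (bottle), small round (objective), large round (can). Next I measure the tray.

```bash
python3 - <<'E'
from h import *
for n in ['top0','scene0']:
    c=load(n); P=cloud(c); im=c['color'].astype(int)
    print(n)
    hsv=cv2.cvtColor(c['color'],cv2.COLOR_RGB2HSV)
    roi=(P[...,0]>520)&(P[...,0]<680)&(P[...,1]>-320)&(P[...,1]<20)&(P[...,2]>0)&(P[...,2]<25)
    m=(roi&(hsv[...,2]>70)&(hsv[...,2]<155)&(hsv[...,1]<60)).astype(np.uint8)
    m=cv2.morphologyEx(m,cv2.MORPH_CLOSE,np.ones((5,5),np.uint8)); m=cv2.morphologyEx(m,cv2.MORPH_OPEN,np.ones((5,5),np.uint8))
    k,l,st,_=cv2.connectedComponentsWithStats(m); i=1+np.argmax(st[1:,4]); cn=cv2.findContours((l==i).astype(np.uint8),cv2.RETR_EXTERNAL,cv2.CHAIN_APPROX_NONE)[0][0]
    print(st[i]); w=pz(c,cn[:,0],10)[:,:2]
    print(cv2.minAreaRect(w.astype(np.float32)))
    z=P[l==i]; print('z pct',np.nanpercentile(z[:,2],[5,25,50,75,95]))
    # column
    q=P.reshape(-1,3); q=q[(q[:,0]>530)&(q[:,0]<700)&(q[:,1]>-30)&(q[:,1]<110)]
    for lo,hi in((60,110),(110,160),(160,230)):
        r=q[(q[:,2]>lo)&(q[:,2]<hi)]
        if len(r): print('col',lo,r.min(0).round(),r.max(0).round())
t=load('top0')
im=cv2.cvtColor(t['color'],cv2.COLOR_RGB2GRAY); print(pz(t,[[267,199],[368.5,198],[369,225],[267,226]],8).round(1).tolist())
E
```

```text
top0
[ 269  199  100   27 2518]
((616.3092041015625, -159.80795288085938), (68.66421508789062, 254.02220153808594), 1.595930576324463)
z pct [ 5.07934586  7.29256484  9.34296803 12.97088739 15.97553961]
col 60 [580.  10.  61.] [700.  98. 110.]
col 110 [563.  12. 110.] [646.  72. 159.]
col 160 [561.   8. 160.] [666.  79. 197.]
scene0
[ 267  235  123   40 2456]
((611.8402709960938, -158.0804443359375), (89.93685150146484, 258.44293212890625), 2.526674509048462)
z pct [ 3.11400657  7.07493961  8.42851717 12.43445934 14.37341078]
col 60 [577.  11.  60.] [697.  99. 110.]
col 110 [560.  12. 110.] [652.  77. 160.]
col 160 [558.   8. 160.] [661.  80. 195.]
[[647.5, -26.6, 8.0], [657.5, -289.9, 8.0], [586.0, -289.5, 8.0], [576.2, -29.0, 8.0]]
```

Call:
step_arm([
  {"offset": [-15.2, -20.6, 0], "rot": [0, 0, -10], "gripper": 8.5},
  {"offset": [-15.2, -20.6, 0], "rot": [0, 0, -10], "gripper": 8.5},
  {"offset": [-15.2, -20.6, 0], "rot": [0, 0, -10], "gripper": 8.5},
  {"offset": [-15.2, -20.6, 0], "rot": [0, 0, -10], "gripper": 8.5},
  {"offset": [-15.2, -20.6, 0], "rot": [0, 0, -10], "gripper": 8.5},
  {"offset": [-41.0, -31.8, 10.3], "rot": [0, 0, -19.5], "gripper": 5},
  {"offset": [-41.0, -31.8, 10.3], "rot": [0, 0, -19.5], "gripper": 5},
  {"offset": [-41.0, -31.8, 10.3], "rot": [0, 0, -19.5], "gripper": 5},
  {"offset": [-41.0, -31.8, 10.3], "rot": [0, 0, -19.5], "gripper": 5},
  {"offset": [-41.0, -31.8, 10.3], "rot": [0, 0, -19.5], "gripper": 5},
  {"offset": [-41.0, -31.8, 10.3], "rot": [0, 0, -19.5], "gripper": 5},
  {"offset": [-41.0, -31.8, 10.3], "rot": [0, 0, -19.5], "gripper": 5},
], squeeze=40)

```text
time_s: 1.35
eef_pos: [457.3, 55.7, 199.2]
ee_rot: [-0.001, 0.001, 1.0, -0.0]
force: [-1.2, 0.2, -0.3]
grip_width: 0.585
grip_force: 0.0
```

```bash
cat >> h.py <<'E'
def top(c,xy,r=30,zmin=4,band=4):
    q=cloud(c).reshape(-1,3); q=q[np.isfinite(q[:,2])&(np.hypot(q[:,0]-xy[0],q[:,1]-xy[1])<r)&(q[:,2]>zmin)]
    zt=np.percentile(q[:,2],97); t=q[q[:,2]>zt-band]; lo,hi=np.percentile(t,[1,99],axis=0)
    return zt.round(1),((lo+hi)/2).round(1),(hi-lo).round(1),len(t)
E
python3 - <<'E'
from h import *
c=shot('wrist','w1'); print(c['s']['eef_pos'])
print(top(c,(455,59)), top(c,(457,-27)))
print(proj(c,[[455,59,44],[458,-27,12]]))
E
```

```text
[457.25047435  55.72385666 199.19989406]
(np.float64(217.6), array([441. ,  56.6, 216.8]), array([ 8. , 46.6,  6.5]), 1817) (np.float64(215.8), array([444.8,  -4.4, 214.4]), array([2.6, 9.9, 5. ]), 564)
[[283.21796246 218.94029604]
 [180.63922144 209.64538304]]
```

View pics/w1.png

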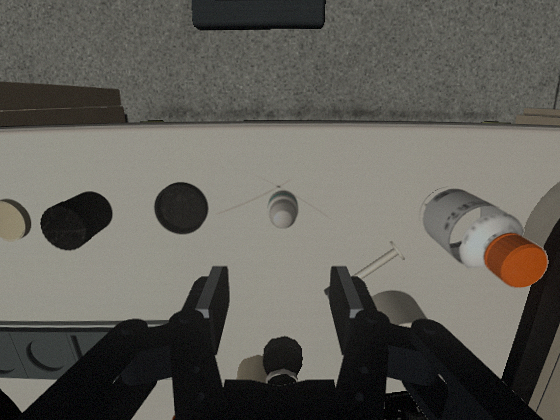

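The objective's tip is at (283,213), the flat dust cap at (181,207) and the can at (76,220), so the close view matches the choices. Now I measure with the fingers masked out.

```bash
sed -i 's/def top(c,xy,r=30,zmin=4,band=4):/def top(c,xy,r=30,zmin=4,band=4,zmax=115):/; s/&(q\[:,2\]>zmin)\]/\&(q[:,2]>zmin)\&(q[:,2]<zmax)]/' h.py
python3 - <<'E'
from h import *
c=load('w1')
for xy,n in (((455,59),'obj'),((457,-27),'cap'),((461,-109),'can')): print(n,top(c,xy,zmax=60))
P=cloud(c).reshape(-1,3)
q=P[(np.hypot(P[:,0]-455,P[:,1]-59)<25)]
for z in range(4,46,4):
    b=q[abs(q[:,2]-z)<2]
    if len(b): print(z,len(b),b[:,:2].min(0).round(1),b[:,:2].max(0).round(1))
b=P[(abs(P[:,0]-455)<60)&(abs(P[:,1]-20)<15)]; print('bench',np.nanmedian(b[:,2]))
E
```

```text
obj (np.float64(43.9), array([455.4,  58.5,  42.3]), array([13.7, 14.3,  4.5]), 304)
cap (np.float64(13.0), array([457.8, -27.3,  11.3]), array([42.8, 43. ,  4.3]), 541)
can (np.float64(46.4), array([ 461. , -109.6,   44.8]), array([34.7, 35. ,  4. ]), 1658)
4 111 [431.8  35.9] [476.9  82.9]
8 31 [443.6  47.5] [451.2  70.3]
12 30 [443.5  48.5] [450.5  70. ]
16 40 [443.5  46.9] [452.4  70.7]
20 119 [443.4  47. ] [461.1  70.7]
24 75 [445.  47.] [459.4  70.3]
28 39 [445.5  48.8] [452.7  68.5]
32 63 [445.4  48.9] [463.   68.4]
36 138 [445.6  48.9] [464.2  68.2]
40 167 [447.4  50.6] [462.7  66.5]
44 186 [449.2  51.4] [462.2  64.8]
bench 176.25163008925
```

Call:
step_arm([
  {"offset": [0, 0, 4.5], "rot": [0, 0, 0], "gripper": 5},
  {"offset": [0, 0, 8], "rot": [0, 0, 0], "gripper": 5},
  {"offset": [0, 0, 9], "rot": [0, 0, 0], "gripper": 5},
  {"offset": [0, 0, 9], "rot": [0, 0, 0], "gripper": 5},
  {"offset": [0, 0, 9], "rot": [0, 0, 0], "gripper": 5},
])

```text
time_s: 1.9
eef_pos: [456.1, 58.8, 112.4]
ee_rot: [0.001, -0.001, 1.0, -0.0]
force: [0.3, 0.0, 0.3]
grip_width: 0.586
grip_force: 0.0
```

Call:
step_arm([
  {"offset": [0, 0, 2], "rot": [0, 0, 0], "gripper": 5},
  {"offset": [0, 0, 3.1], "rot": [0, 0, 0], "gripper": 5},
  {"offset": [0, 0, 3.1], "rot": [0, 0, 0], "gripper": 5},
  {"offset": [0, 0, 3.1], "rot": [0, 0, 0], "gripper": 2},
  {"offset": [0, 0, 3.1], "rot": [0, 0, 0], "gripper": 1.8},
  {"offset": [0, 0, 3.1], "rot": [0, 0, 0], "gripper": 1.8},
  {"offset": [0, 0, 3.1], "rot": [0, 0, 0], "gripper": 1.8},
  {"offset": [0, 0, 3.1], "rot": [0, 0, 0], "gripper": 1.8},
], squeeze=40)

```text
time_s: 2.7
eef_pos: [456.0, 58.5, 81.0]
ee_rot: [0.001, -0.0, 1.0, -0.0]
force: [-2.3, -0.2, 5.7]
grip_width: 0.271
grip_force: 38.9
```

Call:
step_arm([
  {"offset": [0, 0, -3], "rot": [0, 0, 0], "gripper": 1.8},
  {"offset": [0, 0, -8], "rot": [0, 0, 0], "gripper": 1.8},
  {"offset": [0, -3, -10], "rot": [0, 0, 0], "gripper": 1.8},
  {"offset": [0, -7, -10], "rot": [0, 0, 0], "gripper": 1.8},
  {"offset": [0, -11, -10], "rot": [0, 0, 0], "gripper": 1.8},
  {"offset": [-3, -14, -10], "rot": [0, 0, 0], "gripper": 1.8},
  {"offset": [-6.5, -16.7, -10], "rot": [0, 0, 0], "gripper": 1.8},
  {"offset": [-10, -19.7, -10], "rot": [0, 0, 0], "gripper": 1.8},
  {"offset": [-13.5, -22.5, -10], "rot": [0, 0, 0], "gripper": 1.8},
  {"offset": [-16.2, -24.9, -10], "rot": [0, 0, 0], "gripper": 1.8},
  {"offset": [-16.2, -24.9, -10], "rot": [0, 0, 0], "gripper": 1.8},
  {"offset": [-16.2, -24.9, -10], "rot": [0, 0, 0], "gripper": 1.8},
])

```text
time_s: 3.9
eef_pos: [617.5, -190.4, 179.6]
ee_rot: [-0.0, -0.0, 1.0, 0.0]
force: [-0.5, 0.0, -1.5]
grip_width: 0.271
grip_force: 39.8
```

```bash
python3 - <<'E'
from h import *
c=shot('wrist','w2'); print(c['s']['eef_pos'],c['s']['grip_width'],c['s']['grip_force'])
print(proj(c,[[613.6,-62.8,13],[615.7,-126.7,13],[617.9,-190.7,13],[620,-254.6,13]]).round())
E
```

```text
[ 617.48669381 -190.40390411  179.64352024] 0.2712302337059548 39.83053350413684
[[441. 212.]
 [360. 214.]
 [278. 217.]
 [197. 220.]]
```

View pics/w2.png

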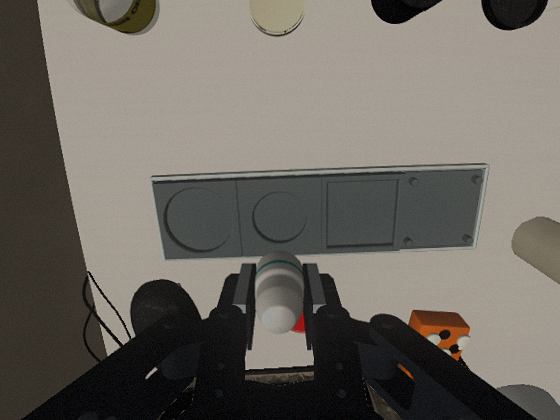

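The wrist view shows the four pockets at (199,219), (279,217), (362,213) and (441,210). All agree with the predicted positions to 2 px, and the objective is held upright.

Call:
step_arm([
  {"offset": [0, 0, 4], "rot": [0, 0, 0], "gripper": 1.8},
  {"offset": [0, 0, 7], "rot": [0, 0, 0], "gripper": 1.8},
  {"offset": [0, 0, 8.5], "rot": [0, 0, 0], "gripper": 1.8},
  {"offset": [0, 0, 9.1], "rot": [0, 0, 0], "gripper": 1.8},
  {"offset": [0, 0, 9.1], "rot": [0, 0, 0], "gripper": 1.8},
  {"offset": [0, 0, 9.1], "rot": [0, 0, 0], "gripper": 1.8},
])

```text
time_s: 4.55
eef_pos: [618.3, -190.5, 90.5]
ee_rot: [0.001, -0.0, 1.0, -0.001]
force: [0.6, -1.0, -0.5]
grip_width: 0.268
grip_force: 39.8
```

Call:
step_arm([
  {"offset": [0, 0, 0.2], "rot": [0, 0, 0], "gripper": 1.8},
  {"offset": [0, 0, 0.2], "rot": [0, 0, 0], "gripper": 1.8},
  {"offset": [0, 0, 0.2], "rot": [0, 0, 0], "gripper": 2.8},
  {"offset": [0, 0, 0.2], "rot": [0, 0, 0], "gripper": 3.5},
  {"offset": [0, 0, 0.2], "rot": [0, 0, 0], "gripper": 4.5},
  {"offset": [0, 0, 0.2], "rot": [0, 0, 0], "gripper": 4.5},
  {"offset": [0, 0, 0.2], "rot": [0, 0, 0], "gripper": 4.5},
  {"offset": [0, 0, -2], "rot": [0, 0, 0], "gripper": 4.5},
  {"offset": [0, 0, -6], "rot": [0, 0, 0], "gripper": 4.5},
  {"offset": [0, 0, -10], "rot": [0, 0, 0], "gripper": 5.5},
  {"offset": [0, 0, -10], "rot": [0, 0, 0], "gripper": 5.5},
  {"offset": [0, 0, -10], "rot": [0, 0, 0], "gripper": 5.5},
])

```text
time_s: 5.75
eef_pos: [617.8, -190.4, 189.4]
ee_rot: [0.001, -0.0, 1.0, -0.0]
force: [-1.6, 0.5, -0.0]
grip_width: 0.645
grip_force: 0.0
```

```bash
python3 - <<'E'
from h import *
c=shot('wrist','w3'); print(c['s']['eef_pos'],c['s']['grip_width'])
print(top(c,(618,-190),zmin=16,zmax=70), top(c,(461,-109.6),zmax=60), proj(c,[[618,-190.5,51]]))
E
```

```text
[ 617.75409269 -190.43932335  189.40964969] 0.6446769774482881
(np.float64(50.6), array([ 617.7, -191.1,   49.2]), array([14.1, 14.1,  5. ]), 351) (np.float64(46.6), array([ 476.8, -110.2,   45.2]), array([ 6.7, 25.8,  4.7]), 434) [[278.84240256 230.04784009]]
```

View pics/w3.png

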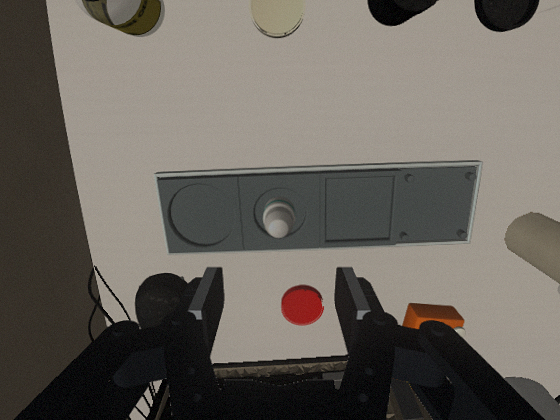

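The objective stands upright in the small pocket at (279,217), with its top at z 50.6 as expected. Next is the can.

Call:
step_arm([
  {"offset": [4, 2, 0], "rot": [0, 0, 0], "gripper": 5.5},
  {"offset": [8, 4, 0], "rot": [0, 0, 0], "gripper": 5.5},
  {"offset": [12, 6, 0], "rot": [0, 0, 0], "gripper": 5.5},
  {"offset": [15.7, 8.1, 0], "rot": [0, 0, 0], "gripper": 5.5},
  {"offset": [15.7, 8.1, 0], "rot": [0, 0, 0], "gripper": 5.5},
  {"offset": [15.7, 8.1, 3], "rot": [0, 0, 0], "gripper": 5.5},
  {"offset": [15.7, 8.1, 6], "rot": [0, 0, 0], "gripper": 5.5},
  {"offset": [15.7, 8.1, 6], "rot": [0, 0, 0], "gripper": 5.5},
  {"offset": [15.7, 8.1, 6], "rot": [0, 0, 0], "gripper": 5.5},
])

```text
time_s: 6.7
eef_pos: [460.8, -109.6, 128.8]
ee_rot: [-0.001, -0.0, 1.0, 0.0]
force: [0.8, -0.1, 0.9]
grip_width: 0.643
grip_force: 0.0
```

Call:
step_arm([
  {"offset": [0, 0, 3], "rot": [0, 0, 0], "gripper": 5.5},
  {"offset": [0, 0, 4.6], "rot": [0, 0, 0], "gripper": 5.5},
  {"offset": [0, 0, 4.6], "rot": [0, 0, 0], "gripper": 5.5},
  {"offset": [0, 0, 4.6], "rot": [0, 0, 0], "gripper": 5.5},
  {"offset": [0, 0, 4.6], "rot": [0, 0, 0], "gripper": 3.2},
  {"offset": [0, 0, 4.6], "rot": [0, 0, 0], "gripper": 3},
  {"offset": [0, 0, 4.6], "rot": [0, 0, 0], "gripper": 3},
  {"offset": [0, 0, 4.6], "rot": [0, 0, 0], "gripper": 3},
  {"offset": [0, 0, 4.6], "rot": [0, 0, 0], "gripper": 3},
], squeeze=40)

```text
time_s: 7.6
eef_pos: [461.4, -109.8, 84.3]
ee_rot: [0.001, -0.0, 1.0, -0.001]
force: [-1.5, 1.0, 6.8]
grip_width: 0.424
grip_force: 39.2
```

Call:
step_arm([
  {"offset": [0, 0, -4], "rot": [0, 0, 0], "gripper": 3},
  {"offset": [0, 0, -8], "rot": [0, 0, 0], "gripper": 3},
  {"offset": [-3, -3, -9.5], "rot": [0, 0, 0], "gripper": 3},
  {"offset": [-6.3, -5.8, -9.5], "rot": [0, 0, 0], "gripper": 3},
  {"offset": [-9.6, -8.8, -9.5], "rot": [0, 0, 0], "gripper": 3},
  {"offset": [-13, -11.8, -9.5], "rot": [0, 0, 0], "gripper": 3},
  {"offset": [-15.9, -14.5, -9.5], "rot": [0, 0, 0], "gripper": 3},
  {"offset": [-15.9, -14.5, -9.5], "rot": [0, 0, 0], "gripper": 3},
  {"offset": [-15.9, -14.5, -6], "rot": [0, 0, 0], "gripper": 3},
  {"offset": [-15.9, -14.5, -3], "rot": [0, 0, 0], "gripper": 3},
  {"offset": [-15.9, -14.5, -1.5], "rot": [0, 0, 0], "gripper": 3},
  {"offset": [-15.9, -14.5, -1.5], "rot": [0, 0, 0], "gripper": 3},
])

```text
time_s: 8.8
eef_pos: [619.0, -253.7, 96.6]
ee_rot: [-0.001, -0.0, 1.0, 0.001]
force: [1.3, 0.5, -0.3]
grip_width: 0.419
grip_force: 40.3
```

Call:
step_arm([
  {"offset": [0, 0, 0.45], "rot": [0, 0, 0], "gripper": 3},
  {"offset": [0, 0, 0.45], "rot": [0, 0, 0], "gripper": 3},
  {"offset": [0, 0, 0.45], "rot": [0, 0, 0], "gripper": 3},
])

```text
time_s: 9.1
eef_pos: [620.1, -254.6, 94.7]
ee_rot: [0.001, -0.0, 1.0, -0.001]
force: [0.5, 1.3, -0.8]
grip_width: 0.423
grip_force: 40.3
```

Call:
step_arm([
  {"offset": [0, 0, 0.25], "rot": [0, 0, 0], "gripper": 3},
  {"offset": [0, 0, 0.25], "rot": [0, 0, 0], "gripper": 3},
  {"offset": [0, 0, 0.25], "rot": [0, 0, 0], "gripper": 4},
  {"offset": [0, 0, 0.25], "rot": [0, 0, 0], "gripper": 5},
  {"offset": [0, 0, 0.25], "rot": [0, 0, 0], "gripper": 5.5},
  {"offset": [0, 0, 0.25], "rot": [0, 0, 0], "gripper": 5.5},
  {"offset": [0, 0, -2], "rot": [0, 0, 0], "gripper": 5.5},
  {"offset": [0, 0, -6], "rot": [0, 0, 0], "gripper": 5.5},
  {"offset": [0, 0, -10], "rot": [0, 0, 0], "gripper": 5.5},
  {"offset": [0, 0, -13], "rot": [0, 0, 0], "gripper": 5.5},
  {"offset": [0, 0, -13], "rot": [0, 0, 0], "gripper": 5.5},
  {"offset": [0, 0, -13], "rot": [0, 0, 0], "gripper": 5.5},
])

```text
time_s: 10.3
eef_pos: [619.7, -254.4, 223.5]
ee_rot: [0.0, -0.0, 1.0, -0.0]
force: [0.2, 0.7, -0.3]
grip_width: 0.647
grip_force: 0.0
```

```bash
python3 - <<'E'
from h import *
c=shot('wrist','w4'); print(c['s']['eef_pos'],c['s']['grip_width'])
print(top(c,(620,-254),zmin=16,zmax=70),top(c,(618,-190),zmin=16,zmax=70), top(c,(467.5,-290),zmin=50,zmax=100))
E
```

```text
[ 619.67349949 -254.38238536  223.49713286] 0.6470609352900158
(np.float64(53.8), array([ 619.8, -255. ,   52.5]), array([34.8, 34.6,  3.5]), 1638) (np.float64(50.8), array([ 617.9, -191.4,   49.3]), array([14.1, 14.2,  4.6]), 270) (np.float64(81.6), array([ 478.3, -290.8,   80.9]), array([ 2.8, 13.5,  6.5]), 93)
```

View pics/w4.png

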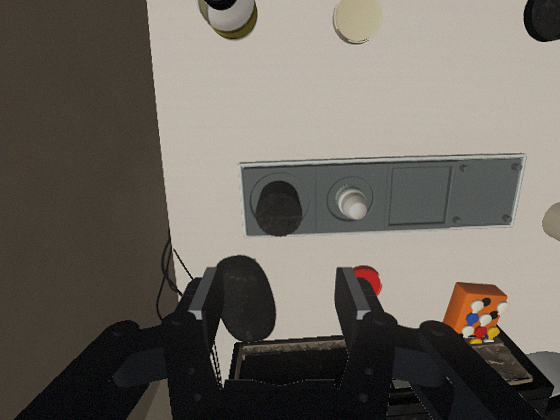

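The can stands in the large pocket at (278,207) and the objective at (352,203), both upright with tops at the expected heights. Next is the bottle. I'll hover over it, checking the clearance to the right-hand wall first.

```bash
python3 - <<'E'
from h import *
for n in('top0','scene0','w4'):
    P=cloud(load(n)).reshape(-1,3); q=P[(P[:,0]>380)&(P[:,0]<680)&(P[:,1]<-315)&(P[:,1]>-600)&(P[:,2]>40)&(P[:,2]<450)]
    print(n,len(q), q[:,1].max() if len(q) else None, np.percentile(q[:,1],[90,99]) if len(q) else None)
    b=P[(abs(P[:,0]-470)<30)&(abs(P[:,2])<5)]; print('bench y min',np.nanmin(b[:,1]))
E
```

```text
top0 16525 -411.1884881308683 [-413.14856642 -412.30849605]
bench y min -415.2850648482031
scene0 0 None None
bench y min -360.00283033284563
w4 27367 -315.0003153313124 [-413.16041319 -316.15269585]
bench y min -415.1529092132118
```

Call:
step_arm([
  {"offset": [4, -1, 0], "rot": [0, 0, 0], "gripper": 5.5},
  {"offset": [8, -2, 0], "rot": [0, 0, 0], "gripper": 5.5},
  {"offset": [12, -2.7, 0], "rot": [0, 0, 0], "gripper": 5.5},
  {"offset": [15.2, -3.6, 0], "rot": [0, 0, 0], "gripper": 5.5},
  {"offset": [15.2, -3.6, 0], "rot": [0, 0, 0], "gripper": 5.5},
  {"offset": [15.2, -3.6, 0], "rot": [0, 0, 0], "gripper": 5.5},
])

```text
time_s: 10.95
eef_pos: [467.4, -290.5, 222.6]
ee_rot: [-0.001, 0.0, 1.0, 0.001]
force: [1.0, 0.8, -0.0]
grip_width: 0.641
grip_force: 0.0
```

```bash
python3 - <<'E'
from h import *
c=shot('wrist','w5'); print(c['s']['eef_pos'],top(c,(467.5,-290),zmin=50,zmax=100))
P=cloud(c).reshape(-1,3); q=P[(np.hypot(P[:,0]-467,P[:,1]+290)<30)&(P[:,2]>8)&(P[:,2]<44)]; print(np.nanpercentile(q,[1,99],axis=0).round(1))
E
```

```text
[ 467.39353465 -290.5343004   222.61036554] (np.float64(84.0), array([ 467.3, -290.9,   82.4]), array([20.9, 21.1,  4.1]), 791)
[[ 448.9 -309.1    8.4]
 [ 463.3 -273.5   43.6]]
```

Call:
step_arm([
  {"offset": [0, 0, 4], "rot": [0, 0, 0], "gripper": 5.5},
  {"offset": [0, 0, 8], "rot": [0, 0, 0], "gripper": 5.5},
  {"offset": [0, 0, 11], "rot": [0, 0, 0], "gripper": 5.5},
  {"offset": [0, 0, 12.7], "rot": [0, 0, 0], "gripper": 5.5},
  {"offset": [0, 0, 13.0], "rot": [0, 0, 0], "gripper": 5.5},
  {"offset": [0, 0, 13.0], "rot": [0, 0, 0], "gripper": 5.5},
  {"offset": [0, 0, 13.0], "rot": [0, 0, 0], "gripper": 3.3},
  {"offset": [0, 0, 13.0], "rot": [0, 0, 0], "gripper": 3},
  {"offset": [0, 0, 13.0], "rot": [0, 0, 0], "gripper": 3},
  {"offset": [0, 0, 13.0], "rot": [0, 0, 0], "gripper": 3},
  {"offset": [0, 0, 13.0], "rot": [0, 0, 0], "gripper": 3},
], squeeze=40)

```text
time_s: 12.1
eef_pos: [468.4, -290.8, 94.6]
ee_rot: [0.001, -0.0, 1.0, -0.001]
force: [1.5, 0.8, 6.5]
grip_width: 0.421
grip_force: 40.4
```

Call:
step_arm([
  {"offset": [0, 0, -4], "rot": [0, 0, 0], "gripper": 3},
  {"offset": [0, 0, -8], "rot": [0, 0, 0], "gripper": 3},
  {"offset": [-2.5, 3, -9], "rot": [0, 0, 0], "gripper": 3},
  {"offset": [-5.5, 6.2, -9], "rot": [0, 0, 0], "gripper": 3},
  {"offset": [-8.5, 9.5, -9], "rot": [0, 0, 0], "gripper": 3},
  {"offset": [-11.7, 13, -9], "rot": [0, 0, 0], "gripper": 3},
  {"offset": [-14.7, 16.4, -9], "rot": [0, 0, 0], "gripper": 3},
  {"offset": [-14.7, 16.4, -9], "rot": [0, 0, 0], "gripper": 3},
  {"offset": [-14.7, 16.4, -6], "rot": [0, 0, 0], "gripper": 3},
  {"offset": [-14.7, 16.4, -3.5], "rot": [0, 0, 0], "gripper": 3},
  {"offset": [-14.7, 16.4, -2], "rot": [0, 0, 0], "gripper": 3},
  {"offset": [-14.7, 16.4, -2], "rot": [0, 0, 0], "gripper": 3},
])

```text
time_s: 13.3
eef_pos: [613.7, -126.4, 111.5]
ee_rot: [-0.002, -0.0, 1.0, 0.001]
force: [0.5, -0.4, -1.2]
grip_width: 0.43
grip_force: 40.6
```

Call:
step_arm([
  {"offset": [0, 0, 0.8], "rot": [0, 0, 0], "gripper": 3},
  {"offset": [0, 0, 0.8], "rot": [0, 0, 0], "gripper": 3},
  {"offset": [0, 0, 0.8], "rot": [0, 0, 0], "gripper": 3},
])

```text
time_s: 13.6
eef_pos: [614.9, -126.6, 106.2]
ee_rot: [0.001, -0.0, 1.0, -0.0]
force: [-0.3, -0.2, -2.3]
grip_width: 0.429
grip_force: 40.6
```

Call:
step_arm([
  {"offset": [0, 0, 0.4], "rot": [0, 0, 0], "gripper": 3},
  {"offset": [0, 0, 0.4], "rot": [0, 0, 0], "gripper": 3},
  {"offset": [0, 0, 0.4], "rot": [0, 0, 0], "gripper": 3},
  {"offset": [0, 0, 0.4], "rot": [0, 0, 0], "gripper": 4},
  {"offset": [0, 0, 0.4], "rot": [0, 0, 0], "gripper": 5},
  {"offset": [0, 0, 0.4], "rot": [0, 0, 0], "gripper": 5.3},
  {"offset": [0, 0, 0.4], "rot": [0, 0, 0], "gripper": 5.3},
  {"offset": [0, 0, -3], "rot": [0, 0, 0], "gripper": 5.3},
  {"offset": [0, 0, -7], "rot": [0, 0, 0], "gripper": 5.3},
  {"offset": [0, 0, -11], "rot": [0, 0, 0], "gripper": 5.3},
  {"offset": [0, 0, -12], "rot": [0, 0, 0], "gripper": 5.3},
  {"offset": [0, 0, -12], "rot": [0, 0, 0], "gripper": 5.3},
])

```text
time_s: 14.8
eef_pos: [615.0, -126.5, 226.9]
ee_rot: [0.001, -0.0, 1.0, -0.001]
force: [-0.1, -0.5, -0.1]
grip_width: 0.624
grip_force: 0.0
```

```bash
python3 - <<'E'
from h import *
c=shot('wrist','w6'); print(c['s']['eef_pos'],c['s']['joints'])
print(top(c,(615,-127),zmin=60,zmax=110),top(c,(458,-27.3),zmax=30), top(load('top0'),(458,-27)))
E
```

```text
[ 615.00723846 -126.51300778  226.87048106] [-3.89170653e-01  6.00211377e-01  1.26838726e+00 -3.48688483e-05
  1.26991278e+00 -1.96055758e+00]
(np.float64(91.0), array([ 613.8, -126.8,   89.6]), array([21.2, 21.3,  3.9]), 810) (np.float64(13.3), array([465.9, -28.2,  11.8]), array([27.7, 43.2,  4.6]), 425) (np.float64(14.9), array([457.9, -27.5,  13.9]), array([42.1, 41.3,  5.7]), 41)
```

View pics/w6.png

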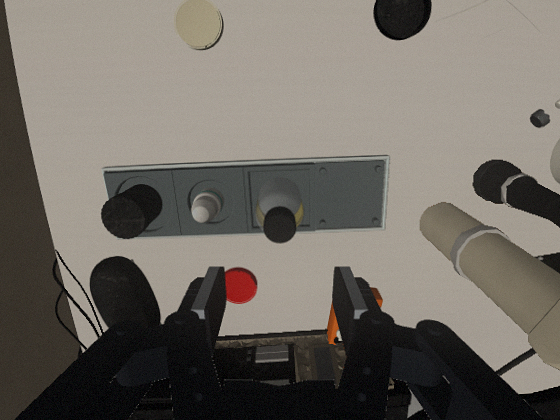

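The bottle stands in the square pocket at (279,205), top at z 91. Last is the dust cap. I'll turn the tool so the wrist camera faces −y, away from the joystick column, with the fingers closing along x.

Call:
step_arm([
  {"offset": [4, 2.5, 0], "rot": [0, 0, 8], "gripper": 6.5},
  {"offset": [8, 5, 0], "rot": [0, 0, 16], "gripper": 6.5},
  {"offset": [12, 7.5, 0], "rot": [0, 0, 24], "gripper": 6.5},
  {"offset": [15.7, 9.9, 0], "rot": [0, 0, 32], "gripper": 6.5},
  {"offset": [15.7, 9.9, 0], "rot": [0, 0, 40], "gripper": 6.5},
  {"offset": [15.7, 9.9, 0], "rot": [0, 0, 48], "gripper": 6.5},
  {"offset": [15.7, 9.9, 0], "rot": [0, 0, 56], "gripper": 6.5},
  {"offset": [15.7, 9.9, 0], "rot": [0, 0, 64], "gripper": 6.5},
  {"offset": [15.7, 9.9, 0], "rot": [0, 0, 72], "gripper": 6.5},
  {"offset": [15.7, 9.9, 0], "rot": [0, 0, 80], "gripper": 6.5},
  {"offset": [15.7, 9.9, 0], "rot": [0, 0, 88], "gripper": 6.5},
  {"offset": [15.7, 9.9, 0], "rot": [0, 0, 88], "gripper": 6.5},
])

```text
time_s: 16.05
eef_pos: [457.0, -27.3, 223.8]
ee_rot: [-0.002, 0.695, 0.719, -0.001]
force: [-0.1, -0.9, 0.4]
grip_width: 0.759
grip_force: 0.0
```

Call:
step_arm([
  {"offset": [0, 0, 0], "rot": [0, 0, 8], "gripper": 6.5},
  {"offset": [0, 0, 0], "rot": [0, 0, 16], "gripper": 6.5},
  {"offset": [0, 0, 0], "rot": [0, 0, 24], "gripper": 6.5},
  {"offset": [0, 0, 0], "rot": [0, 0, 32], "gripper": 6.5},
  {"offset": [0, 0, 0], "rot": [0, 0, 40], "gripper": 6.5},
  {"offset": [0, 0, 0], "rot": [0, 0, 48], "gripper": 6.5},
  {"offset": [0, 0, 0], "rot": [0, 0, 56], "gripper": 6.5},
  {"offset": [0, 0, 0], "rot": [0, 0, 64], "gripper": 6.5},
  {"offset": [0, 0, 0], "rot": [0, 0, 72], "gripper": 6.5},
  {"offset": [0, 0, 0], "rot": [0, 0, 80], "gripper": 6.5},
  {"offset": [0, 0, 0], "rot": [0, 0, 88], "gripper": 6.5},
  {"offset": [0, 0, 0], "rot": [0, 0, 88], "gripper": 6.5},
])

```text
time_s: 17.25
eef_pos: [457.2, -27.4, 224.4]
ee_rot: [-0.0, 0.999, 0.036, -0.001]
force: [0.3, -0.2, 0.0]
grip_width: 0.758
grip_force: 0.0
```

Call:
step_arm([
  {"offset": [0, 0, 0], "rot": [0, 0, 8], "gripper": 6.5},
  {"offset": [0, 0, 0], "rot": [0, 0, 16], "gripper": 6.5},
  {"offset": [0, 0, 0], "rot": [0, 0, 24], "gripper": 6.5},
  {"offset": [0, 0, 0], "rot": [0, 0, 32], "gripper": 6.5},
  {"offset": [0, 0, 0], "rot": [0, 0, 40], "gripper": 6.5},
  {"offset": [0, 0, 0], "rot": [0, 0, 48], "gripper": 6.5},
  {"offset": [0, 0, 0], "rot": [0, 0, 56], "gripper": 6.5},
  {"offset": [0, 0, 0], "rot": [0, 0, 64], "gripper": 6.5},
  {"offset": [0, 0, 0], "rot": [0, 0, 72], "gripper": 6.5},
  {"offset": [0, 0, 0], "rot": [0, 0, 80], "gripper": 6.5},
  {"offset": [0, 0, 0], "rot": [0, 0, 88], "gripper": 6.5},
  {"offset": [0, 0, 0], "rot": [0, 0, 88], "gripper": 6.5},
])

```text
time_s: 18.45
eef_pos: [457.4, -27.4, 224.8]
ee_rot: [0.0, 0.745, -0.667, -0.001]
force: [-1.0, 0.5, -0.1]
grip_width: 0.765
grip_force: 0.0
```

```bash
python3 - <<'E'
from h import *
c=shot('wrist','w7'); s=c['s']; q=s['ee_rot']; M=R.from_quat([q[1],q[2],q[3],q[0]]).as_matrix()
print(s['eef_pos'],s['joints'],'yaw',np.degrees(np.arctan2(M[1,0],M[0,0])),'grip',s['grip_width'])
z,p,d,n=top(c,(458,-27.3),zmax=30); print(z,p,d,n)
print('tool offset to cap cm',(M.T@(np.array([p[0],p[1],0])-np.r_[s['eef_pos'][:2],0])/10).round(2))
E
```

```text
[457.39039005 -27.43059628 224.7821622 ] [-3.16514709e-01  2.51768343e-01  1.80121422e+00 -1.46379537e-05
  1.08982992e+00  2.71543421e+00] yaw -83.71750393808753 grip 0.7653516752065443
13.3 [458.3 -27.9  11.7] [42.6 42.8  4.5] 448
tool offset to cap cm [ 0.06 -0.09 -0.  ]
```

Call:
step_arm([
  {"offset": [0.06, -0.1, 4], "rot": [0, 0, 0], "gripper": 6.5},
  {"offset": [0.06, -0.1, 8], "rot": [0, 0, 0], "gripper": 6.5},
  {"offset": [0.06, -0.1, 11], "rot": [0, 0, 0], "gripper": 6.5},
  {"offset": [0.06, -0.1, 13], "rot": [0, 0, 0], "gripper": 6.5},
  {"offset": [0.06, -0.1, 13.5], "rot": [0, 0, 0], "gripper": 6.5},
  {"offset": [0.06, -0.1, 13.5], "rot": [0, 0, 0], "gripper": 6.0},
  {"offset": [0.06, -0.1, 13.5], "rot": [0, 0, 0], "gripper": 5.6},
])

```text
time_s: 19.2
eef_pos: [459.1, -28.1, 91.3]
ee_rot: [-0.0, 0.744, -0.668, 0.001]
force: [-0.6, 0.7, 0.0]
grip_width: 0.655
grip_force: 0.0
```

```bash
python3 - <<'E'
from h import *
c=shot('wrist','w8'); print(c['s']['eef_pos'],c['s']['grip_width'])
q=c['s']['ee_rot']; print(top(c,(458,-27.5),zmax=20,r=26))
E
```

```text
[459.12863628 -28.11040163  91.29164135] 0.6548474964532556
(np.float64(13.1), array([458. , -28.4,  11.4]), array([42.2, 42.7,  4.4]), 1452)
```

View pics/w8.png

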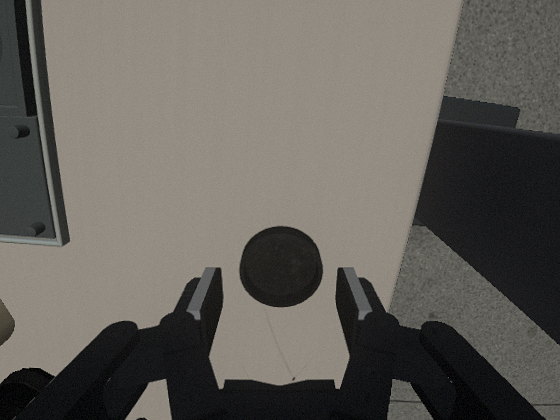

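The cap at (281,266) lies centred between the fingers at (213,290) and (350,290). I lower and grip.

Call:
step_arm([
  {"offset": [0, 0, 1], "rot": [0, 0, 0], "gripper": 5.6},
  {"offset": [0, 0, 1.6], "rot": [0, 0, 0], "gripper": 5.6},
  {"offset": [0, 0, 1.6], "rot": [0, 0, 0], "gripper": 5.6},
  {"offset": [0, 0, 1.6], "rot": [0, 0, 0], "gripper": 5.6},
  {"offset": [0, 0, 1.6], "rot": [0, 0, 0], "gripper": 4.2},
  {"offset": [0, 0, 1.6], "rot": [0, 0, 0], "gripper": 3.8},
  {"offset": [0, 0, 1.6], "rot": [0, 0, 0], "gripper": 3.8},
  {"offset": [0, 0, 1.6], "rot": [0, 0, 0], "gripper": 3.8},
  {"offset": [0, 0, 1.6], "rot": [0, 0, 0], "gripper": 3.8},
], squeeze=30)

```text
time_s: 20.15
eef_pos: [458.8, -28.0, 74.8]
ee_rot: [-0.0, 0.743, -0.669, 0.0]
force: [-1.4, 0.5, 6.1]
grip_width: 0.486
grip_force: 30.1
```

Call:
step_arm([
  {"offset": [0, 0, -3], "rot": [0, 0, 0], "gripper": 3.8},
  {"offset": [1.2, 0, -7], "rot": [0, 0, 0], "gripper": 3.8},
  {"offset": [3.5, 0.4, -10.5], "rot": [0, 0, 0], "gripper": 3.8},
  {"offset": [3.5, 0.4, -11.5], "rot": [0, 0, 0], "gripper": 3.8},
  {"offset": [3.9, -3.4, -11.5], "rot": [0, 0, 0], "gripper": 3.8},
  {"offset": [4.3, -7.2, -11.5], "rot": [0, 0, 0], "gripper": 3.8},
  {"offset": [4.7, -11, -11.5], "rot": [0, 0, 0], "gripper": 3.8},
  {"offset": [5.1, -15, -11.5], "rot": [0, 0, 0], "gripper": 3.8},
  {"offset": [5.1, -15, -11.5], "rot": [0, 0, 0], "gripper": 3.8},
  {"offset": [5.1, -15, -11.5], "rot": [0, 0, 0], "gripper": 3.8},
])

```text
time_s: 21.15
eef_pos: [612.9, -62.4, 187.9]
ee_rot: [0.001, 0.743, -0.669, -0.001]
force: [0.1, 0.8, 0.3]
grip_width: 0.491
grip_force: 30.8
```

```bash
python3 - <<'E'
from h import *
c=shot('wrist','w9'); s=c['s']; print(s['eef_pos'],s['joints'],s['grip_width'],s['grip_force'])
print(proj(c,[[613.6,-62.8,7]]+[[613.6+a*25,-62.8+b*25,15] for a in(-1,1) for b in(-1,1)]).round())
k=shot('scene','s9'); cv2.imwrite('pics/s9c.png',cv2.resize(k['color'][100:320,150:430],(700,550))[:,:,::-1])
E
```

```text
[612.87841867 -62.38212037 187.89516508] [-2.91358485e-01  6.15863406e-01  1.34996235e+00 -8.23774653e-06
  1.17821192e+00  2.74445422e+00] 0.4905110919878471 30.845462040961138
[[277. 209.]
 [313. 185.]
 [304. 244.]
 [248. 178.]
 [244. 238.]]
```

View pics/w9.png

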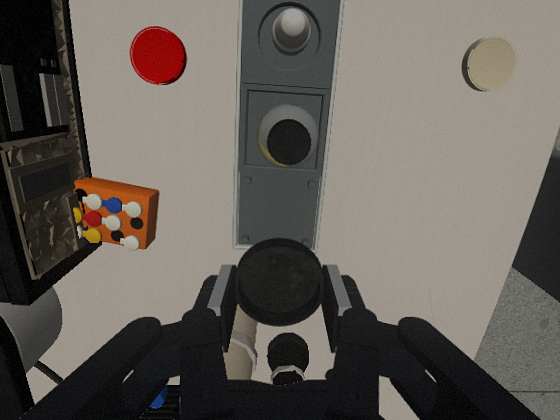

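View pics/s9c.png

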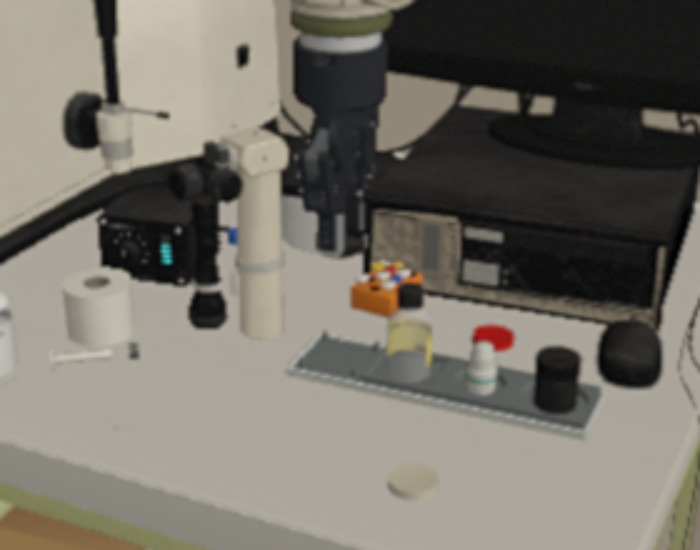

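The wrist view shows the pins at (249,180), (315,183) and (247,241), where predicted, with the cap held level at (280,282). The scene view shows the three other things upright and the wrist clear of the column.

Call:
step_arm([
  {"offset": [0, 0, 3], "rot": [0, 0, 0], "gripper": 3.8},
  {"offset": [0, 0, 6], "rot": [0, 0, 0], "gripper": 3.8},
  {"offset": [0, 0, 8], "rot": [0, 0, 0], "gripper": 3.8},
  {"offset": [0, 0, 9.3], "rot": [0, 0, 0], "gripper": 3.8},
  {"offset": [0, 0, 9.3], "rot": [0, 0, 0], "gripper": 3.8},
  {"offset": [0, 0, 9.3], "rot": [0, 0, 0], "gripper": 3.8},
])

```text
time_s: 21.85
eef_pos: [613.4, -63.0, 97.4]
ee_rot: [-0.0, 0.743, -0.669, 0.001]
force: [-0.3, 1.0, 0.3]
grip_width: 0.489
grip_force: 30.8
```

Call:
step_arm([
  {"offset": [0, 0, 0.8], "rot": [0, 0, 0], "gripper": 3.8},
  {"offset": [0, 0, 1.4], "rot": [0, 0, 0], "gripper": 3.8},
  {"offset": [0, 0, 1.4], "rot": [0, 0, 0], "gripper": 3.8},
  {"offset": [0, 0, 1.4], "rot": [0, 0, 0], "gripper": 3.8},
])

```text
time_s: 22.25
eef_pos: [613.2, -62.9, 82.3]
ee_rot: [0.0, 0.743, -0.669, -0.0]
force: [0.0, -0.2, -0.1]
grip_width: 0.489
grip_force: 30.8
```

Call:
step_arm([
  {"offset": [0, 0, 0], "rot": [0, 0, 0], "gripper": 4.6},
  {"offset": [0, 0, 0], "rot": [0, 0, 0], "gripper": 5.2},
  {"offset": [0, 0, 0], "rot": [0, 0, 0], "gripper": 5.4},
  {"offset": [0, 0, 0], "rot": [0, 0, 0], "gripper": 5.4},
  {"offset": [0, 0, -2], "rot": [0, 0, 0], "gripper": 5.4},
  {"offset": [0, 0, -5], "rot": [0, 0, 0], "gripper": 5.4},
  {"offset": [0, 0, -9], "rot": [0, 0, 0], "gripper": 5.4},
  {"offset": [0, 0, -13], "rot": [0, 0, 0], "gripper": 5.4},
  {"offset": [0, 2, -16], "rot": [0, 0, 0], "gripper": 5.4},
  {"offset": [0, 6, -16], "rot": [0, 0, 0], "gripper": 5.4},
  {"offset": [0, 8, -16], "rot": [0, 0, 0], "gripper": 5.4},
  {"offset": [0, 8, -16], "rot": [0, 0, 0], "gripper": 5.4},
])

```text
time_s: 23.45
eef_pos: [532.0, -71.4, 243.0]
ee_rot: [0.0, 0.743, -0.669, 0.0]
force: [0.3, 0.7, 0.4]
grip_width: 0.631
grip_force: 0.0
```

```bash
python3 - <<'E'
from h import *
c=shot('wrist','w10'); t=shot('scene','s10'); print(c['s']['eef_pos'],c['s']['force'])
for n,xy,a,b in(('cap',(613.6,-62.8),14,40),('bottle',(614,-127),60,110),('obj',(618,-191),30,70),('can',(620,-254.6),30,70),('dish',(469.7,-191.5),4,30),('big',(463,204),60,130)):
    for k in (c,t):
        try: print(n,*top(k,xy,zmin=a,zmax=b,r=26))
        except Exception as e: print(n,'-')
cv2.imwrite('pics/f10.png',np.hstack([cv2.resize(c['color'],(400,300)),cv2.resize(t['color'][140:320,120:420],(400,300))])[:,:,::-1])
E
```

```text
[532.03525254 -71.40472142 243.00222799] [0.33062287 0.73999355 0.37968095]
cap 20.6 [612.8 -62.9  18.9] [43.9 43.1  4. ] 433
cap 20.3 [612.  -61.6  18.9] [43.3 44.5  4.6] 73
bottle 91.1 [ 613.8 -126.7   89.5] [20.8 20.9  4. ] 862
bottle 90.7 [ 612.3 -125.5   89.4] [21.5 20.   5. ] 54
obj 51.2 [ 617.5 -190.8   49.6] [14.  13.7  4.6] 335
obj 50.9 [ 616.2 -189.2   49.1] [12.3 11.7  4.3] 22
can -
can 53.4 [ 619.9 -253.    52. ] [35.9 34.8  4.6] 151
dish 10.8 [ 469.7 -192.     9.3] [37.  36.1  3.7] 1603
dish 10.6 [ 469.4 -191.     9. ] [38.3 37.6  4.2] 213
big -
big 107.2 [461.1 203.2 105.8] [25.9 25.4  5.1] 69
```

View pics/f10.png

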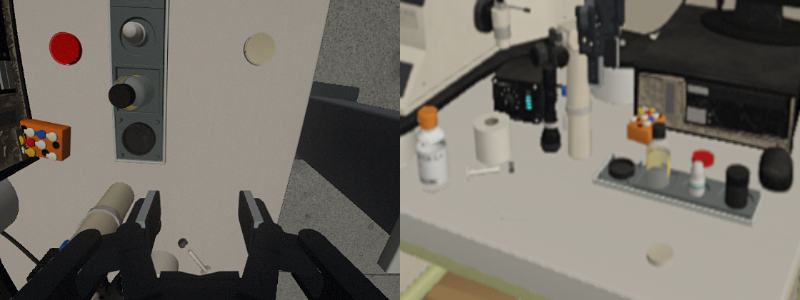

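The final view shows the cap flat between its pins (138,138), and the bottle (130,92), objective (133,32) and can (737,185, right half) upright in their pockets. The dish and the big bottle are untouched, and the arm is clear.

```bash
python3 -c "
from rig import *
print(finish_job())"
```

```text
the job is handed in; nothing more can be done
None
```

The job is handed in: the objective, can, oil bottle and dust cap are each in their own insert, checked in the final images, and the culture dish and orange-capped bottle were left where they stood.

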